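Pack out the stepped stop and hold a glass tile flush

ROBOT

A 6-joint arm with a two-finger parallel gripper is mounted at the origin on the work surface. World frame = base frame: x ahead of the robot, y to its left, z up, the work surface at z = 0. Lengths are in m, angles in rad, forces in N, time in s.
With the tool pointing down it reaches from about 0.425 to 0.95 m from the base axis. Payload 3.5 kg.
Tool frame: the origin (TCP) lies between the finger pads; the fingertips stand 19 mm ahead of it and the grasp point (between the pads) is the TCP; z points along the fingers, y is the line along which they close (so a half turn about z gives the same grasp; the last joint's range is limited). The gripper opens to 85 mm and grips with 20 to 120 N. Pads are 22 mm wide; open, the fingers measure 114 mm over their backs; the gripper's body (76 mm by 85 mm) begins 54 mm behind the grasp point. The pads swing forward as they close: fully open they stand 13 mm farther back than shut.
Start: joints at [1.043, 0.286, 1.577, -0, 1.279, -0.15], TCP at [0.249, 0.627, 0.25] pointing down, gripper open.
Joint ranges: [-2.77, 2.77], [-0.9, 2.22], [0.21, 2.48], [-1.53, 4.67], [0.24, 2.81], [-2.84, 2.84]. Speed limits (rad/s): [2.79, 2.79, 3.14, 3.14, 3.14, 3.14].

INTERFACE

Orientations are given as a unit quaternion [x, y, z, w].
In Python, from plant import get_state, cams, ctrl gives the robot as it stands. The module is installed in compiled form; this text tells all that it offers.
- The arm moves only by the tool jog_arm, never from a script. Its argument "deltas" is text: rows parted by semicolons, each of 6 numbers parted by spaces: the shift along the world's x, y, z normalised to -1 to 1, where 1 is 0.02 m, then the turn, a rotation vector about the world's x, y, z normalised to -1 to 1, where 1 is 0.1 rad. In form: x y z ax ay az; .... A call has 1 to 20 rows; each row shifts and turns the commanded pose from where the row before left it; what a row does not reach is not made up. A row lasts 1/8 s, in which the tool goes at most 62.5 mm and 10.7 degrees, less where a joint would pass 70% of its speed; a pose out of reach is approached as far as the arm can. A call with a number of a shift or a turn outside -1 to 1 is refused whole. A call with a gripper value outside its range is refused whole. "gripper" is the opening, from 0 (shut) to 1 (fully open), set as the call begins (left out, the last holds). The fingers move at their own pace and stop on an object; "squeeze" is the grip in N (left out, the last holds). Time passes only in rows, so rows that do not move let the fingers close. It gives the time, the measured TCP pose, the force, the opening and the grip force at its end, in the units of the state.
- get_state(): the state, without advancing time (a new reading comes with each control period).
- cams.read_camera(name): name is "scene" or "top" or "wrist"; returns a dict with "color" (400x640x3 uint8, blue, green, red), "vfov" (degrees; the focal length in pixels is half the picture's height over the tangent of half this angle, whatever the lens; pixels are square), "cx", "cy" (the principal point, pixels), "rvec" (rotation vector, rad) and "tvec" (3), from world to camera coordinates, as OpenCV has them. Camera axes: x right, y down, z forward; pixel columns grow to the right and rows downward; lengths in m; the calibration is good to about 2 mm. A picture is of the moment at which its call begins. There is no depth.
- ctrl.sign_off(): hands the job in; it is judged then, once.
The state is a dict: "time": time; "qpos": joint angles; "dq": joint speeds; "joint_efforts": joint torques, N m; "eef_pos": TCP position; "tcp_rot": TCP orientation; "contact_force": force on the tool from outside, world axes, zero at the start; "wrist_torque": the same for the moment, N m; "opening": opening from 0.0 (shut) to 1.0 (fully open); "finger_force": force on a finger pad.
Only numpy, scipy, OpenCV 4.12 (cv2) and the standard library are available. Lean on these libraries where they do the work, as an engineer would, in place of code of your own. Each camera call takes 0.05 s, during which the arm holds its last target. There are 200 camera calls.

TASK

Get the white glass tile ready for cutting in the steel jig. Stand the thicker of the two metal spacers upright on the jig's bed in the gap between the tile and the stop, at the end where the stop is set back (at the proud end the gap is too narrow for it); then push the tile squarely back until it is flush against both the proud block and the spacer. Finish while holding it there: keep the gripper pressing on the tile, do not let go. Leave the thin spacer, tumbler, stone wheel and jar alone.

Things in the scene. Friction and masses are not known exactly. Their poses are not given: they have to be found in the camera images.
- jig: fixed steel jig: bed plate 200 x 200 x 10 mm on the bench, stop along its +x edge. Origin: centre of the underside; +x points to the stop, y runs along it. Stop wall face at x = 85 mm; on it, side by side, each 50 mm long, tops 36 mm above the bench: a middle pad (y = 0, face at x = 75 mm) and two end blocks (y = +50 and -50 mm; which is which varies).
- nose_block: proud end block of the stop, fixed, 28 x 50 x 26 mm. Origin: on the bed, middle of its back face (jig x = 85, y = +50 or -50 mm), axes parallel to the jig's; its front face is 28 mm in front of the origin (jig x = 57 mm).
- back_block: set-back end block of the stop, fixed, 10 x 50 x 26 mm. Origin: on the bed, middle of its back face (jig x = 85, y = -50 or +50 mm), axes parallel to the jig's; its front face is 10 mm in front of the origin (jig x = 75 mm), level with the middle pad, so 18 mm farther back than the proud block's face.
- tile: loose white glass tile lying flat on the bed, 70 mm (its x) x 110 mm (its y) x 18 mm thick, about 340 g; it slides easily on the wet polished bed (friction about 0.2). Origin: centre of its underside. It starts 7 to 11 mm short of the proud block, a little askew; its far (+x) edge faces the stop and its near edge faces the open side of the bed.
- spacer: the thicker metal spacer, a loose upright aluminium block 18 mm (its x) x 36 mm (its y) x 60 mm tall, about 105 g. Origin: centre of its underside. Stands on the bench at first. Its 18 mm thickness just makes up the step between the two end blocks.
- thin_spacer: the thin metal spacer, not to be used: upright loose block 10 x 36 x 44 mm tall, standing on the bench. Origin: centre of its underside. The two spacers may change places.
- tumbler: bystander: glass tumbler, 68 mm across, 85 mm tall, origin at centre of its underside.
- stone: bystander: stone grinding wheel lying flat, 110 mm across, 24 mm bore, 22 mm thick, origin at centre of its underside.
- jar: bystander: closed jar, 64 mm across, 80 mm tall, origin at centre of its underside.
There are look-alikes about, which are no part of the job. Leave any black or purple look-alike of the spacer alone.

How it is judged:
On the way:
1. the thicker spacer stands upright on the bed in the gap, in front of the set-back end block (x of spacer in the frame of back_block between -0.034 and -0.016 m and y of spacer in the frame of back_block between -0.028 and 0.028 m and z of spacer in the frame of jig below 0.013 m and angle between spacer's own z axis and vertical below 0.08 rad), for 0.2 s.
At the end, for the whole second after the job is handed in: Thick spacer upright (0.08 rad) on the bed, within 2.5 mm of the set-back face, within 28 mm of its middle; tile flat, square to the stop (0.035 rad), within 2.5 mm of the proud block, pressed on it and on the spacer with over 1 N each; fingers still press the tile with over 2 N (all of step 1 and x of tile in the frame of nose_block above -0.0655 m and z of tile in the frame of jig below 0.013 m and angle between tile's own z axis and vertical below 0.04 rad and angle between the x axis of tile and the x axis of jig, either way round below 0.035 rad and contact force between tile and nose_block above 1 N and contact force between tile and spacer above 1 N and x of spacer in the frame of back_block above -0.0215 m and contact force between the fingers and tile above 2 N and linear speed of tile below 0.01 m/s); the arm keeps its last pose, push and grip.
It fails at once if a bystander is disturbed (moved more than 20 mm) (distance of any of thin_spacer, tumbler, stone, jar from where it was at the start of the episode above 0.02 m).
It also fails if it takes over 53 s, if anything falls off the work surface, if the arm or the gripper's body presses on something with over 40 N, if the wrist force passes 120 N, or if a joint passes its speed limit or range.

## Working session

There is one attempt and no reset: what is moved stays moved. The work goes in short steps, Python scripts to look and compute and a tool call to move; the robot and the scene stay as the last step left them, time stands still between calls to the robot, and variables do not carry over. Pictures are saved under pics/ and viewed, at most 10 in all, crops included, and the job is handed in when it is done.

Besides the shell and the picture viewer there is one more tool, called after "Emit:" as name(argument=value, ...), one argument or row to a line, values as JSON. jog_arm: Moves the arm, as the interface text tells. Its arguments: {"type":"object","properties":{"deltas":{"type":"string"},"gripper":{"type":"number"},"squeeze":{"type":"number"}},"required":["deltas"]}

```bash
mkdir -p pics; cat > h.py <<'E'
import cv2, numpy as np
from plant import get_state, cams, ctrl
def cam(n):
    r=cams.read_camera(n); f=r['color'].shape[0]/2/np.tan(np.radians(r['vfov'])/2)
    K=np.array([[f,0,r['cx']],[0,f,r['cy']],[0,0,1]]); R=cv2.Rodrigues(np.array(r['rvec'],float))[0]
    return r['color'],K,R,np.array(r['tvec'],float).reshape(3)
def ray(px,c,z):
    _,K,R,t=c; px=np.atleast_2d(px).astype(float)
    d=(R.T@np.linalg.inv(K)@np.c_[px,np.ones(len(px))].T).T; o=-R.T@t
    return o+d*((z-o[2])/d[:,2])[:,None]
def proj(P,c):
    _,K,R,t=c; q=(K@(R@np.atleast_2d(P).T+t[:,None])).T; return q[:,:2]/q[:,2:]
E
python3 - <<'E'
from h import *
for n in("scene","top"):
    c=cam(n); cv2.imwrite(f'pics/{n}0.png',c[0]); print(n,c[1].round(1).tolist(),(-c[2].T@c[3]).round(3))
    np.savez(f'{n}0.npz',*c)
print(get_state())
E
```

```text
scene [[378.0, 0.0, 325.7], [0.0, 378.0, 203.2], [0.0, 0.0, 1.0]] [ 1.274 -0.053  0.589]
top [[377.9, 0.0, 316.4], [0.0, 377.9, 195.9], [0.0, 0.0, 1.0]] [0.4   0.042 1.034]
{'time': 0.1, 'qpos': array([ 1.04299360e+00,  2.87110263e-01,  1.57805025e+00,  1.61610710e-05,
        1.27862190e+00, -1.50021413e-01]), 'dq': array([ 0.00055115, -0.00196928, -0.0034548 ,  0.00068318,  0.00126598,
       -0.00026704]), 'joint_efforts': array([ 1.10165078e-03, -4.07300484e+01, -2.93696845e+01, -1.16612355e-04,
        3.44724147e-03,  1.03458814e-05]), 'eef_pos': array([0.24867444, 0.62691536, 0.2490527 ]), 'tcp_rot': array([ 1.87771581e-01,  9.82212113e-01, -1.03002761e-03, -3.71300506e-04]), 'contact_force': array([0.18698176, 0.57260799, 0.24096615]), 'wrist_torque': array([ 0.05737869,  0.02315568, -0.06440682]), 'finger_force': 0.0, 'opening': 0.9962363662430108}
```

View pics/scene0.png

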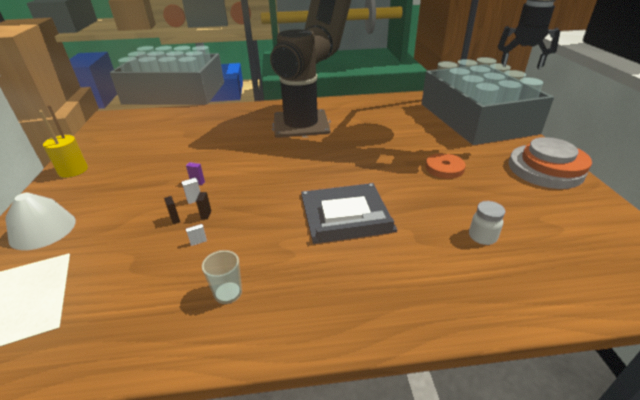

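View pics/top0.png

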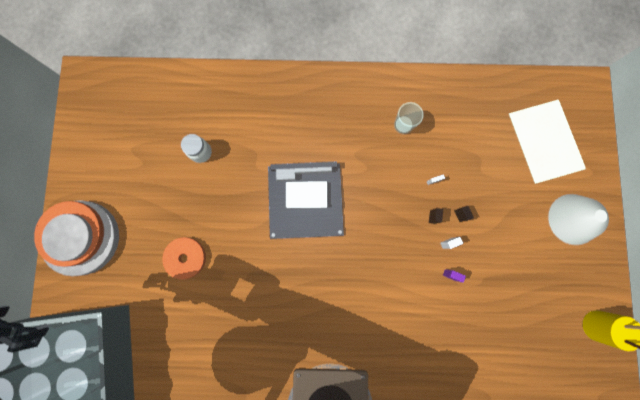

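The scene view shows the robot at the far side, the jig at about (348,212), the white spacers at (191,190) and (196,234), and the tumbler at (222,277). In the top view, the jig is at (306,200) with the stop on its upper (+x) edge and the proud block on the left at (288,174). The white spacers are at (453,243) and (437,180), with black look-alikes and a purple one around them.

```bash
python3 - <<'E'
from h import *
def ld(n):
    d=np.load(f'{n}0.npz'); return [d[k] for k in d.files]
T=ld('top'); S=ld('scene')
img=T[0]; 
big=np.hstack([cv2.resize(img[155:250,255:355],(400,380),interpolation=cv2.INTER_CUBIC),cv2.resize(img[160:290,415:490],(219,380),interpolation=cv2.INTER_CUBIC)])
cv2.imwrite('pics/crop1.png',big)
print('jig corners', ray([[269,164],[343,162],[344,238],[270,239]],T,0.01).round(3).tolist())
for c,n,box in((T,'top',(400,480,160,290)),(S,'scene',(165,215,160,250))):
    x0,x1,y0,y1=box; h=cv2.cvtColor(c[0],cv2.COLOR_BGR2HSV)[y0:y1,x0:x1]
    m=((h[...,1]<70)&(h[...,2]>110)).astype(np.uint8)
    k,l,st,ce=cv2.connectedComponentsWithStats(m)
    for i in range(1,k):
        if st[i,4]>15:
            cnt=cv2.findContours((l==i).astype(np.uint8),0,2)[0][0]
            p=cv2.minAreaRect(cnt); print(n,st[i].tolist(),(ce[i]+[x0,y0]).round(1),p[1:], [ray(ce[i]+[x0,y0],c,z).round(3)[0].tolist() for z in(0.,.044,.06)])
E
```

```text
jig corners [[0.634, 0.179, 0.01], [0.644, -0.026, 0.01], [0.434, -0.031, 0.01], [0.427, 0.168, 0.01]]
top [27, 15, 18, 10, 91] [435.5 179.2] ((5.0596442222595215, 18.34120750427246), 71.56504821777344) [[0.602, -0.284, 0.0], [0.594, -0.27, 0.044], [0.591, -0.265, 0.06]]
top [41, 77, 22, 12, 184] [451.6 242.7] ((9.36329174041748, 21.067405700683594), 69.44395446777344) [[0.428, -0.324, 0.0], [0.427, -0.308, 0.044], [0.426, -0.303, 0.06]]
scene [17, 17, 18, 26, 320] [191.  188.9] ((23.563724517822266, 15.808574676513672), 72.6459732055664) [[0.37, -0.33, 0.0], [0.437, -0.31, 0.044], [0.462, -0.302, 0.06]]
scene [21, 64, 20, 21, 296] [195.9 234.2] ((17.911352157592773, 17.04930877685547), 73.3007583618164) [[0.567, -0.287, 0.0], [0.62, -0.27, 0.044], [0.639, -0.264, 0.06]]
```

View pics/crop1.png

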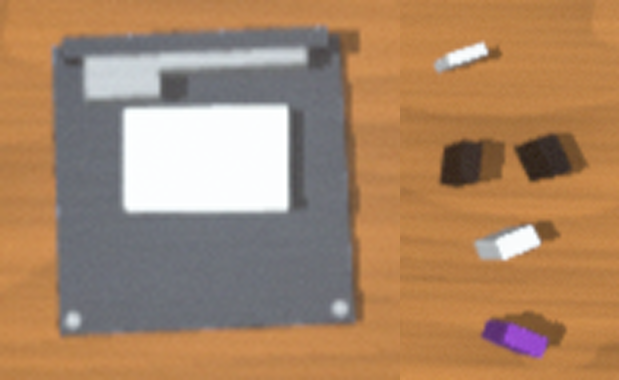

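The crop shows the proud block on the left (+y), with the set-back end on the right. The tile is central on the bed. The thick spacer is the lower white one, at about (0.426, -0.31), with its long axis about 20° off y. The thin spacer is the upper one, and the black and purple look-alikes are about 75–90 mm away. I'll move over the jig for a wrist view.

Emit:
jog_arm(
  deltas="0.56 -0.97 0 0 0 -0.58;0.56 -0.97 0 0 0 -0.58;0.56 -0.97 0 0 0 -0.58;0.56 -0.97 0 0 0 -0.58;0.56 -0.97 0 0 0 -0.58;0.56 -0.97 0 0 0 -0.58;0.56 -0.97 0 0 0 -0.58;0.56 -0.97 0 0 0 -0.58;0.56 -0.97 0 0 0 -0.58;0.56 -0.97 0 0 0 -0.58;0.56 -0.97 0 0 0 -0.58;0.56 -0.97 0 0 0 -0.58;0.56 -0.97 0 0 0 -0.58;0.56 -0.97 0 0 0 -0.58;0.56 -0.97 0 0 0 -0.58;0.56 -0.97 0 0 0 -0.58;0.56 -0.97 0 0 0 -0.58;0.56 -0.97 0 0 0 -0.58;0.56 -0.97 0 0 0 -0.58;0.56 -0.97 0 0 0 -0.58",
  gripper=0.6,
)

```text
time: 2.6
eef_pos: [0.4733, 0.2381, 0.2504]
tcp_rot: [0.697, 0.717, 0.0, 0.0]
contact_force: [0.5, -0.3, -0.5]
opening: 0.598
finger_force: 0.0
```

Emit:
jog_arm(
  deltas="0.5 -0.97 0.5 0 0 0;0.5 -0.97 0.5 0 0 0;0.5 -0.97 0 0 0 0;0.5 -0.97 0 0 0 0;0.5 -0.97 0 0 0 0;0.5 -0.97 0 0 0 0;0 0 0 0 0 0;0 0 0 0 0 0",
)

```text
time: 3.6
eef_pos: [0.5328, 0.123, 0.2702]
tcp_rot: [0.696, 0.718, -0.0, -0.0]
contact_force: [-0.2, 0.7, 1.2]
opening: 0.599
finger_force: 0.0
```

```bash
python3 - <<'E'
from h import *
c=cam('wrist'); np.savez('w1.npz',*c); cv2.imwrite('pics/w1.png',c[0]); s=get_state()
print(s['time'],s['eef_pos'],s['tcp_rot'],(-c[2].T@c[3]).round(3),c[1][0,0])
print(ray([[0,0],[639,0],[639,399],[0,399]],c,0.01).round(3))
E
```

```text
3.65 [0.53269714 0.12331528 0.27026176] [ 6.95334252e-01  7.18686465e-01  7.52354219e-06 -2.08210653e-04] [0.531 0.195 0.394] 286.337445131094
[[ 0.157  0.309  0.01 ]
 [ 0.898  0.334  0.01 ]
 [ 1.112 -0.27   0.01 ]
 [-0.016 -0.305  0.01 ]]
```

View pics/w1.png

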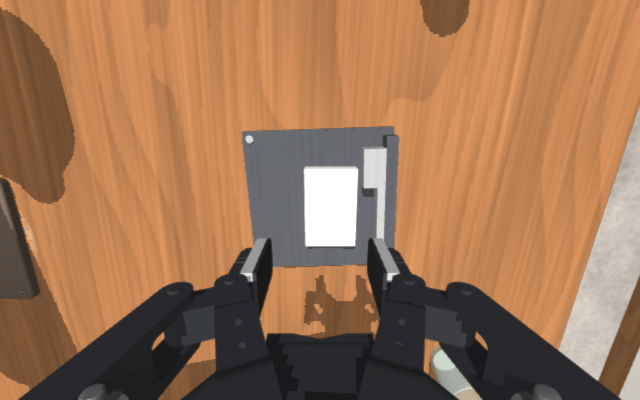

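The wrist view shows the whole jig: bed corners at about (244,132), (393,127) and (260,267), the tile at (305–357, 167–247) and the proud block at (375,167). I'll measure the edges by fitting lines.

```bash
python3 - <<'E'
from h import *
d=np.load('w1.npz'); c=[d[k] for k in d.files]; im=c[0]; g=cv2.cvtColor(im,cv2.COLOR_BGR2GRAY); hsv=cv2.cvtColor(im,cv2.COLOR_BGR2HSV)
def edge_v(rows,x0,x1,sgn):   # subpixel column of strongest gradient (horizontal scan)
    P=[]
    for r in rows:
        gr=np.diff(g[r,x0:x1].astype(float))*sgn; i=gr.argmax(); w=np.clip(gr[max(i-1,0):i+2],0,None)
        P.append((x0+max(i-1,0)+0.5+(w*np.arange(len(w))).sum()/w.sum(),r))
    return np.array(P)
def edge_h(cols,y0,y1,sgn):
    P=[]
    for q in cols:
        gr=np.diff(g[y0:y1,q].astype(float))*sgn; i=gr.argmax(); w=np.clip(gr[max(i-1,0):i+2],0,None)
        P.append((q,y0+max(i-1,0)+0.5+(w*np.arange(len(w))).sum()/w.sum()))
    return np.array(P)
def rep(n,P,z):
    W=ray(P,c,z); v=cv2.fitLine(W[:,:2].astype(np.float32),cv2.DIST_HUBER,0,1e-4,1e-4).ravel()
    a=np.degrees(np.arctan2(v[1],v[0])); print(n,'mid',W[:,:2].mean(0).round(4),'ang',round(float(a),2), 'px',P.mean(0).round(1)); return v
rep('tile near',edge_v(range(172,243),295,315,1),.028)
rep('tile far',edge_v(range(200,243),345,364,-1),.028)
rep('tile top+y',edge_h(range(310,352),158,175,1),.028)
rep('tile -y',edge_h(range(310,352),238,256,-1),.028)
rep('bed near',edge_v(range(145,235),235,262,-1),.01)
rep('bed +y',edge_h(range(260,370),120,140,-1),.01)
rep('bed -y',edge_h(range(275,355),258,275,1),.01)
rep('stop outer',edge_v(range(140,235),390,406,1),.036)
rep('proud front',edge_v(range(152,186),358,370,1),.036)
rep('mid/back front',edge_v(range(198,238),370,382,1),.036)
rep('proud +y',edge_h(range(368,384),140,156,1),.036)
rep('proud -y',edge_h(range(366,374),180,195,-1),.036)
print(g[207,295:400].tolist()); print(g[165,295:400].tolist())
E
```

```text
tile near mid [0.5143 0.0735] ang -88.18 px [304. 207.]
tile far mid [0.5854 0.0561] ang -88.13 px [355.9 221. ]
tile top+y mid [0.5475 0.1308] ang 1.44 px [330.5 166.1]
tile -y mid [0.5524 0.0179] ang 1.83 px [330.5 245.9]
bed near mid [0.4343 0.0902] ang -86.22 px [247.2 189.5]
bed +y mid [0.5252 0.177 ] ang 3.71 px [314.5 128. ]
bed -y mid [ 0.5308 -0.0249] ang 4.81 px [314.5 266.1]
stop outer mid [0.6335 0.1068] ang -86.08 px [396.6 187. ]
proud front mid [0.5888 0.1304] ang -86.18 px [363.4 168.5]
mid/back front mid [0.6112 0.065 ] ang -85.95 px [376.4 217.5]
proud +y mid [0.6019 0.1563] ang 2.89 px [375.5 148.3]
proud -y mid [0.5986 0.1056] ang 3.12 px [369.5 187.8]
[108, 108, 108, 108, 111, 110, 110, 110, 115, 184, 253, 255, 255, 255, 255, 255, 255, 255, 255, 255, 255, 255, 255, 255, 255, 255, 255, 255, 255, 255, 255, 255, 255, 255, 255, 255, 255, 255, 255, 255, 255, 255, 255, 255, 255, 255, 254, 254, 255, 254, 255, 255, 254, 254, 255, 255, 255, 255, 254, 254, 254, 223, 126, 108, 108, 107, 107, 106, 107, 108, 107, 107, 108, 109, 107, 108, 107, 107, 106, 109, 111, 132, 191, 218, 220, 220, 219, 220, 219, 204, 125, 108, 107, 108, 109, 107, 105, 107, 109, 110, 113, 126, 149, 152, 156]
[107, 108, 108, 108, 108, 108, 106, 107, 106, 108, 110, 115, 117, 113, 113, 113, 113, 112, 114, 115, 116, 115, 114, 113, 112, 112, 112, 112, 112, 111, 113, 116, 115, 115, 115, 116, 115, 115, 113, 112, 113, 114, 115, 117, 116, 115, 113, 113, 114, 113, 112, 113, 115, 115, 112, 112, 113, 114, 115, 113, 113, 110, 109, 107, 110, 108, 108, 112, 136, 198, 218, 219, 219, 219, 218, 219, 221, 222, 221, 220, 219, 218, 216, 217, 220, 220, 219, 219, 219, 219, 208, 138, 108, 106, 105, 106, 105, 105, 104, 106, 108, 108, 121, 153, 157]
```

Jig found with consistent numbers: origin (0.5354, 0.0765), yaw 3.9°. The tile is 2° askew and the gap at the set-back end is about 27.5 mm, so the spacer target is (0.601, 0.034). Next, the spacer.

Emit:
jog_arm(
  deltas="-0.22 -0.98 -0.05 0 0 0.166;-0.22 -0.98 -0.05 0 0 0.166;-0.22 -0.98 -0.05 0 0 0.166;-0.22 -0.98 -0.05 0 0 0.166;-0.22 -0.98 -0.05 0 0 0.166;-0.22 -0.98 -0.05 0 0 0.166;-0.22 -0.98 -0.05 0 0 0.166;-0.22 -0.98 -0.05 0 0 0.166;-0.22 -0.98 -0.05 0 0 0.166;-0.22 -0.98 -0.05 0 0 0.166;-0.22 -0.98 -0.05 0 0 0.166;-0.22 -0.98 -0.05 0 0 0.166;-0.22 -0.98 -0.05 0 0 0.166;-0.22 -0.98 -0.05 0 0 0.166;-0.22 -0.98 -0.05 0 0 0.166;-0.22 -0.98 -0.05 0 0 0.166;-0.22 -0.98 -0.05 0 0 0.166;-0.22 -0.98 -0.05 0 0 0.166;-0.22 -0.98 -0.05 0 0 0.166;0 0 0 0 0 0",
)

```text
time: 6.15
eef_pos: [0.4493, -0.2495, 0.2513]
tcp_rot: [0.574, 0.819, 0.0, -0.0]
contact_force: [0.7, 0.6, -0.4]
opening: 0.597
finger_force: 0.0
```

```bash
python3 - <<'E'
from h import *
c=cam('wrist'); np.savez('w2.npz',*c); cv2.imwrite('pics/w2.png',c[0]); s=get_state()
print(s['time'],s['eef_pos'],s['tcp_rot'],(-c[2].T@c[3]).round(3),c[1][0,0],proj([[.426,-.308,0],[.426,-.308,.06]],c))
E
```

```text
6.2 [ 0.44945207 -0.24890298  0.25126101] [ 5.74067739e-01  8.18807745e-01  2.66900348e-04 -1.93019162e-04] [ 0.425 -0.182  0.375] 286.337445131094 [[288.51873257 203.9837871 ]
 [283.27959689 219.47516058]]
```

View pics/w2.png

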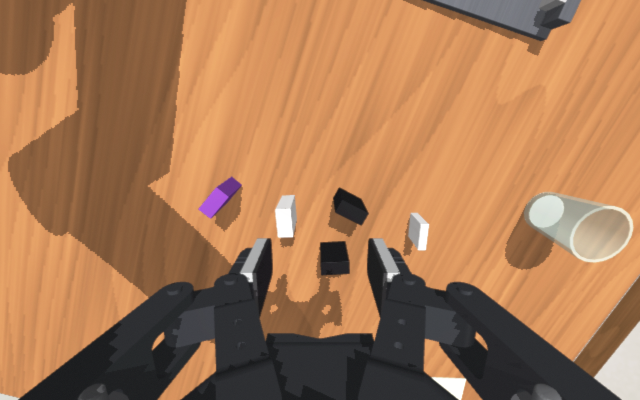

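The thick spacer is at about (286,216): bright top face in the lower part, with the side facing the camera above it. Purple is at (220,197), black at (350,206) and (335,258). I'll measure the top face.

```bash
python3 - <<'E'
from h import *
d=np.load('w2.npz'); c=[d[k] for k in d.files]; im=c[0]; g=cv2.cvtColor(im,cv2.COLOR_BGR2GRAY); s=cv2.cvtColor(im,cv2.COLOR_BGR2HSV)[...,1]
sl=np.s_[188:244,265:308]
for r in range(190,242,4): print(r,g[r,270:304].tolist())
for lo,z in ((238,.06),):
    m=np.zeros_like(g); m[sl]=((g[sl]>lo)&(s[sl]<60)); k,l,st,ce=cv2.connectedComponentsWithStats(m); i=1+st[1:,4].argmax()
    m=(l==i).astype(np.uint8); cnt=max(cv2.findContours(m,0,1)[0],key=len).reshape(-1,2)
    W=ray(cnt,c,z)[:,:2]*1000; R=cv2.minAreaRect(W.astype(np.float32)); print(lo,st[i],ce[i],R,ray(ce[i],c,z).round(4))
    b=cv2.boxPoints(R); print(b.round(1).tolist(),proj(np.c_[b/1000,[z]*4],c).round(1).tolist())
E
```

```text
190 [159, 160, 160, 161, 160, 159, 157, 156, 155, 155, 160, 166, 168, 168, 169, 169, 165, 164, 162, 163, 163, 164, 159, 158, 164, 166, 165, 165, 167, 169, 170, 171, 170, 168]
194 [158, 160, 160, 159, 159, 158, 155, 154, 154, 161, 167, 169, 173, 172, 170, 168, 168, 168, 169, 169, 169, 167, 169, 171, 170, 165, 166, 168, 170, 171, 171, 170, 168, 166]
198 [158, 159, 159, 158, 156, 155, 155, 156, 164, 172, 188, 216, 220, 220, 220, 219, 219, 219, 220, 221, 221, 222, 218, 199, 161, 162, 168, 171, 171, 171, 170, 168, 166, 165]
202 [159, 159, 158, 155, 154, 153, 160, 169, 189, 218, 220, 220, 220, 219, 219, 219, 220, 221, 221, 222, 223, 217, 182, 156, 154, 163, 171, 171, 170, 168, 166, 166, 166, 165]
206 [157, 156, 155, 155, 154, 165, 187, 218, 220, 220, 219, 219, 220, 219, 219, 220, 221, 221, 222, 221, 214, 171, 154, 152, 153, 158, 170, 169, 168, 166, 165, 165, 164, 163]
210 [156, 154, 154, 157, 179, 235, 254, 255, 254, 254, 254, 254, 255, 255, 255, 254, 254, 254, 254, 254, 244, 161, 151, 152, 154, 157, 162, 167, 166, 166, 165, 163, 161, 159]
214 [159, 164, 167, 169, 171, 212, 254, 255, 255, 
[... 894 characters left out ...]
 255, 255, 255, 255, 255, 255, 255, 255, 255, 253, 167, 122, 154, 161, 167, 171, 170, 171, 176, 179, 178]
238 [106, 153, 160, 159, 158, 163, 168, 173, 176, 178, 163, 126, 119, 115, 112, 111, 110, 109, 107, 106, 105, 104, 102, 100, 118, 160, 170, 171, 171, 173, 179, 179, 178, 174]
238 [276 208  17  29 416] [283.81490385 222.44951923] ((427.7256774902344, -311.5088195800781), (17.350914001464844, 35.3237419128418), 23.155086517333984) [[ 0.4277 -0.3113  0.06  ]]
[[412.79998779296875, -298.70001220703125], [426.70001220703125, -331.20001220703125], [442.6000061035156, -324.29998779296875], [428.79998779296875, -291.8999938964844]] [[274.9, 208.8], [277.9, 236.7], [292.4, 236.0], [289.8, 208.0]]
```

Emit:
jog_arm(
  deltas="-0.27 -0.78 0 0 0 0.14;-0.27 -0.78 0 0 0 0.14;-0.27 -0.78 0 0 0 0.14;-0.27 -0.78 0 0 0 0.14;0 0 -1 0 0 0;0 0 -1 0 0 0;0 0 -1 0 0 0;0 0 -1 0 0 0;0 0 -1 0 0 0;0 0 -1 0 0 0;0 0 -1 0 0 0;0 0 -0.5 0 0 0;0 0 0 0 0 0",
  gripper=0.5,
)

```text
time: 7.82
eef_pos: [0.4278, -0.3109, 0.1008]
tcp_rot: [0.55, 0.835, 0.0, -0.001]
contact_force: [-0.4, -0.5, 0.1]
opening: 0.501
finger_force: 0.0
```

Emit:
jog_arm(
  deltas="0 0 -0.8 0 0 0;0 0 -0.8 0 0 0;0 0 -0.6 0 0 0;0 0 -0.3 0 0 0;0 0 0 0 0 0",
)

```text
time: 8.45
eef_pos: [0.4275, -0.3116, 0.0506]
tcp_rot: [0.551, 0.835, 0.0, -0.001]
contact_force: [0.2, -0.4, -0.2]
opening: 0.5
finger_force: 0.0
```

Emit:
jog_arm(
  deltas="0 0 0 0 0 0;0 0 0 0 0 0;0 0 0 0 0 0;0 0 0 0 0 0;0 0 0 0 0 0;0 0 0 0 0 0",
  gripper=0,
  squeeze=40,
)

```text
time: 9.2
eef_pos: [0.4281, -0.3122, 0.0519]
tcp_rot: [0.551, 0.835, -0.0, 0.001]
contact_force: [-0.7, 0.2, 4.5]
opening: 0.201
finger_force: 41.3
```

Emit:
jog_arm(
  deltas="0 0 0.5 0 0 0;0 0 1 0 0 0;0 0 1 0 0 0;0 0 1 0 0 0;0 0 1 0 0 0;0.48 0.96 0.5 0 0 -0.187;0.48 0.96 0 0 0 -0.187;0.48 0.96 0 0 0 -0.187;0.48 0.96 0 0 0 -0.187;0.48 0.96 0 0 0 -0.187;0.48 0.96 0 0 0 -0.187;0.48 0.96 0 0 0 -0.187;0.48 0.96 0 0 0 -0.187;0.48 0.96 0 0 0 -0.187;0.48 0.96 0 0 0 -0.187;0.48 0.96 0 0 0 -0.187;0.48 0.96 0 0 0 -0.187;0.48 0.96 0 0 0 -0.187;0.48 0.96 0 0 0 -0.187;0.48 0.96 0 0 0 -0.187",
)

```text
time: 11.7
eef_pos: [0.5713, -0.0229, 0.1509]
tcp_rot: [0.662, 0.749, -0.0, -0.001]
contact_force: [0.3, -0.5, -1.5]
opening: 0.203
finger_force: 40.8
```

Emit:
jog_arm(
  deltas="0.48 0.96 0 0 0 -0.187;0.48 0.96 0 0 0 -0.187;0.48 0.96 0 0 0 -0.187;0 0 0 0 0 0;0 0 0 0 0 0",
)

```text
time: 12.32
eef_pos: [0.5999, 0.0335, 0.151]
tcp_rot: [0.683, 0.731, -0.001, -0.0]
contact_force: [0.3, 0.1, -0.5]
opening: 0.2
finger_force: 40.8
```

```bash
python3 - <<'E'
from h import *
c=cam('wrist'); np.savez('w3.npz',*c); s=get_state()
o=np.array([.5354,.0765]); print(s['time'],s['eef_pos'],s['tcp_rot'],s['opening'],s['finger_force'],s['contact_force'])
im=cv2.resize(c[0][120:380,180:500],(800,650),interpolation=cv2.INTER_CUBIC)[:600]; cv2.imwrite('pics/w3.png',im)
E
```

```text
12.375 [0.59996231 0.03325324 0.15102551] [ 6.82807489e-01  7.30598142e-01 -4.26670336e-04 -3.24665688e-04] 0.20342616180389345 40.75719773769379 [ 1.00156428 -0.37552322 -1.26070354]
```

View pics/w3.png

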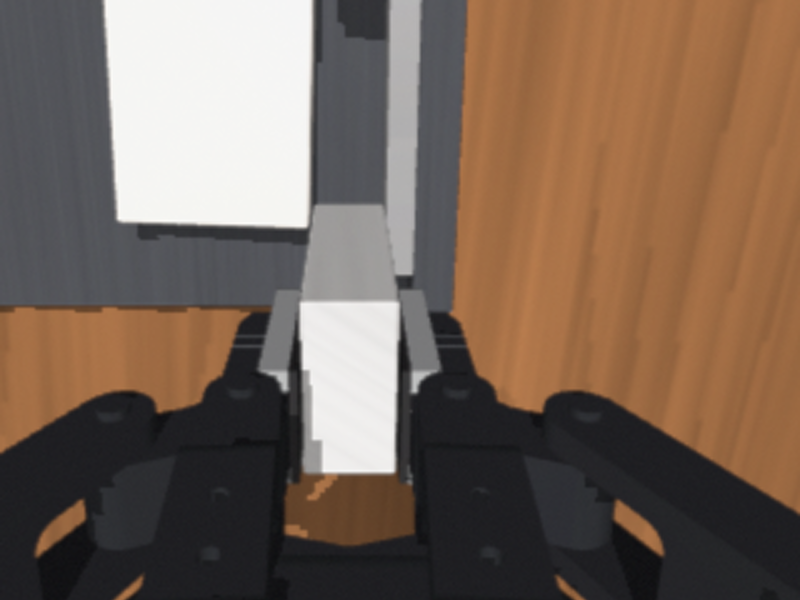

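The spacer is held upright and square at crop (350,390), with its lower edge at crop row 205. The tile is on the left and the set-back face on the right at crop column 390–400. I'll check the lower edge against the jig frame.

```bash
python3 - <<'E'
from h import *
d=np.load('w3.npz'); c=[d[k] for k in d.files]
o=np.array([.5354,.0765]);a=np.radians(3.9);R=np.array([[np.cos(a),np.sin(a)],[-np.sin(a),np.cos(a)]])
f=lambda q,z:((ray(np.array(q)/2.5+[180,120],c,z)[:,:2]-o)@R.T*1000).round(1).tolist()
print('spacer lower edge',f([[314,205],[384,205]],.1005),'upper',f([[301,301],[397,301],[303,472],[395,472]],.1605))
print('tile far',f([[309,225],[314,30]],.028),'back front',f([[390,100],[394,270]],.036))
E
```

```text
spacer lower edge [[53.0, -29.1], [70.9, -29.1]] upper [[53.6, -28.0], [70.3, -28.0], [53.3, -63.1], [70.6, -63.1]]
tile far [[47.5, -59.3], [50.2, 10.0]] back front [[75.7, -12.4], [78.2, -73.6]]
```

Emit:
jog_arm(
  deltas="0.02 0 -0.8 0 0 0;0 0 -0.8 0 0 0;0 0 -0.8 0 0 0;0 0 -0.8 0 0 0;0 0 -0.6 0 0 0;0 0 -0.4 0 0 0;0 0 0 0 0 0",
)

```text
time: 13.25
eef_pos: [0.6006, 0.0339, 0.0666]
tcp_rot: [0.683, 0.731, -0.0, -0.001]
contact_force: [0.1, -0.2, -0.9]
opening: 0.203
finger_force: 40.8
```

Emit:
jog_arm(
  deltas="0 0 -0.1 0 0 0;0 0 0 0 0 0;0 0 0 0 0 0",
)

```text
time: 13.62
eef_pos: [0.6012, 0.0338, 0.0658]
tcp_rot: [0.683, 0.731, 0.0, 0.0]
contact_force: [-0.6, -0.6, -0.6]
opening: 0.204
finger_force: 40.8
```

Emit:
jog_arm(
  deltas="0 0 -0.1 0 0 0;0 0 -0.05 0 0 0;0 0 0 0 0 0",
)

```text
time: 14.0
eef_pos: [0.6008, 0.0338, 0.0621]
tcp_rot: [0.683, 0.731, -0.0, -0.0]
contact_force: [0.8, -0.0, -1.0]
opening: 0.202
finger_force: 40.8
```

Emit:
jog_arm(
  deltas="0 0 -0.05 0 0 0;0 0 0 0 0 0",
)

```text
time: 14.25
eef_pos: [0.6014, 0.0338, 0.062]
tcp_rot: [0.683, 0.731, 0.0, 0.0]
contact_force: [-1.2, -0.4, 3.5]
opening: 0.209
finger_force: 41.2
```

Emit:
jog_arm(
  deltas="0 0 0 0 0 0;0 0 0 0 0 0;0 0 0 0 0 0",
  gripper=0.4,
)

```text
time: 14.62
eef_pos: [0.6008, 0.0338, 0.0611]
tcp_rot: [0.683, 0.731, -0.0, -0.0]
contact_force: [0.3, -0.5, -0.1]
opening: 0.402
finger_force: 0.0
```

Emit:
jog_arm(
  deltas="0 0 0.3 0 0 0;0 0 0.8 0 0 0;0 0 1 0 0 0;0 0 1 0 0 0;0 0 1 0 0 0;-0.5 0 1 0 0 0;-1 0.3 1 0 0 0;-1 0.3 0 0 0 0;-1 0.3 0 0 0 0;-1 0.3 0 0 0 0;0 0 0 0 0 0",
)

```text
time: 16.0
eef_pos: [0.5103, 0.0582, 0.1842]
tcp_rot: [0.682, 0.731, 0.0, 0.0]
contact_force: [0.7, -0.9, 0.8]
opening: 0.4
finger_force: 0.0
```

```bash
python3 - <<'E'
from h import *
c=cam('wrist'); np.savez('w4.npz',*c); s=get_state(); t=cam('top'); np.savez('t4.npz',*t)
print(s['time'],s['eef_pos'],s['tcp_rot'])
a=cv2.resize(c[0][120:320,200:500],(600,400)); b=cv2.resize(t[0][155:250,255:355],(421,400))[:,:200]
cv2.imwrite('pics/w4.png',np.hstack([a,b]))
E
```

```text
16.05 [0.511163   0.05785105 0.18431036] [6.82597458e-01 7.30794052e-01 5.06763400e-04 7.12760547e-04]
```

View pics/w4.png

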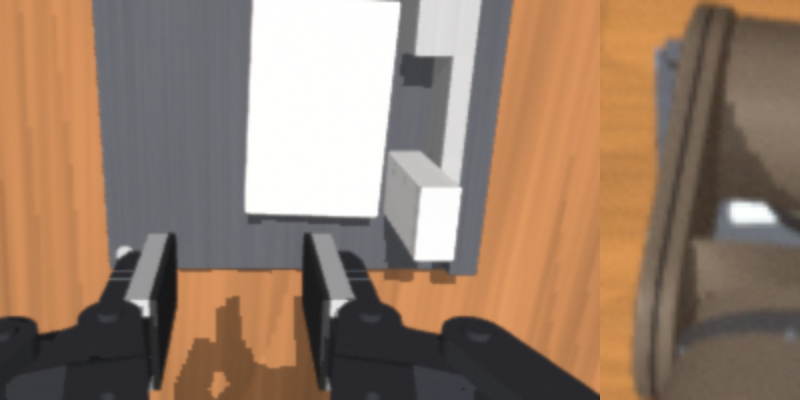

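The picture shows the spacer standing upright in the gap at crop (430,210), clear of the tile and in front of the set-back end. Next I turn the tool 90° so both fingers face the tile's near edge, and check the fingertip height from the image.

Emit:
jog_arm(
  deltas="-0.25 0.12 0 0 0 -0.98;-0.25 0.12 0 0 0 -0.98;-0.25 0.12 0 0 0 -0.98;-0.25 0.12 0 0 0 -0.98;-0.25 0.12 0 0 0 -0.98;0 0 -0.4 0 0 -0.98;0 0 -0.4 0 0 -0.98;0 0 -0.4 0 0 -0.98;0 0 -0.5 0 0 -0.98;0 0 -0.5 0 0 -0.98;0 0 -0.5 0 0 -0.98;0 0 -0.5 0 0 -0.98;0 0 -0.5 0 0 -0.98;0 0 -0.5 0 0 -0.98;0 0 -0.5 0 0 -0.98;0 0 -0.5 0 0 -0.98;0 0 -0.3 0 0 -0.03;0 0 0 0 0 0",
  gripper=0.6,
)

```text
time: 18.35
eef_pos: [0.4862, 0.0696, 0.073]
tcp_rot: [0.999, 0.034, -0.0, -0.0]
contact_force: [0.7, -0.2, -0.1]
opening: 0.599
finger_force: 0.0
```

```bash
python3 - <<'E'
from h import *
c=cam('wrist'); np.savez('w5.npz',*c); s=get_state(); cv2.imwrite('pics/w5.png',c[0])
from scipy.spatial.transform import Rotation as Q
R=Q.from_quat(s['tcp_rot']).as_matrix(); p=s['eef_pos']
o=np.array([.5354,.0765]);a=np.radians(3.9);J=np.array([[np.cos(a),np.sin(a)],[-np.sin(a),np.cos(a)]])
print(s['time'],p,'yaw',np.degrees(np.arctan2(R[1,1],R[0,1])),'jig',J@(p[:2]-o)*1000, 'cam in tool',R.T@(-c[2].T@c[3]-p))
for sx in(.011,-.011):
  for tz in(.019,.013,.006): print(sx,tz,proj([p+R@[sx,y,tz] for y in(-.0255,.0255)],c).round(1).tolist())
E
```

```text
18.4 [0.48635332 0.06967288 0.07338247] yaw -86.0740052489278 jig [-49.39744978  -3.47538362] cam in tool [ 7.23246718e-02 -8.74247819e-05 -1.23458335e-01]
0.011 0.019 [[271.8, 232.9], [366.6, 232.8]]
0.011 0.013 [[269.9, 237.5], [368.5, 237.4]]
0.011 0.006 [[267.6, 243.3], [370.8, 243.3]]
-0.011 0.019 [[273.6, 269.2], [364.8, 269.2]]
-0.011 0.013 [[271.9, 275.0], [366.5, 275.0]]
-0.011 0.006 [[269.8, 282.3], [368.6, 282.3]]
```

View pics/w5.png

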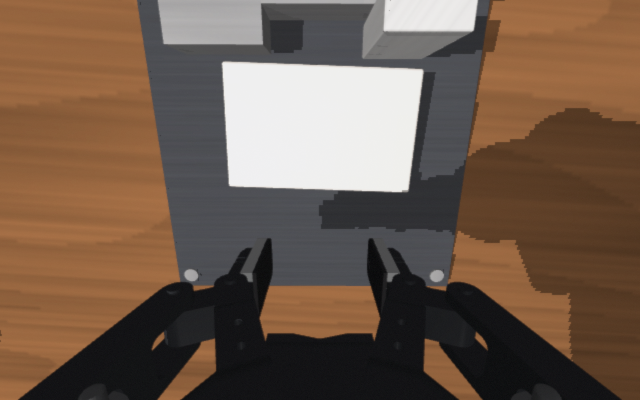

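The wrist view from the stop side shows the tile at (229–422, 63–191), centred on the fingers (tips at row 240, which puts them 11 mm ahead of the TCP). The spacer stands at (425,30). Lowering to TCP z ≈ 0.0255.

Emit:
jog_arm(
  deltas="0 0 -0.8 0 0 0;0 0 -0.8 0 0 0;0 0 -0.5 0 0 0;0 0 -0.25 0 0 0;0 0 0 0 0 0",
)

```text
time: 19.02
eef_pos: [0.4862, 0.0698, 0.0262]
tcp_rot: [0.999, 0.034, 0.0, 0.0]
contact_force: [0.2, -0.4, 0.3]
opening: 0.601
finger_force: 0.0
```

Emit:
jog_arm(
  deltas="0.25 0.017 0 0 0 0;0.25 0.017 0 0 0 0;0.2 0.014 0 0 0 0;0.1 0.007 0 0 0 0;0.1 0.007 0 0 0 0;0.1 0.007 0 0 0 0;0.1 0.007 0 0 0 0;0 0 0 0 0 0",
)

```text
time: 20.02
eef_pos: [0.5082, 0.0713, 0.0263]
tcp_rot: [0.999, 0.034, 0.0, -0.0]
contact_force: [0.5, 0.7, 0.1]
opening: 0.6
finger_force: 0.0
```

Emit:
jog_arm(
  deltas="0.06 0.004 0 0 0 0;0.06 0.004 0 0 0 0;0.06 0.004 0 0 0 0;0 0 0 0 0 0;0 0 0 0 0 0",
)

```text
time: 20.65
eef_pos: [0.5109, 0.0716, 0.026]
tcp_rot: [0.999, 0.034, -0.001, -0.0]
contact_force: [-2.2, 0.8, 0.5]
opening: 0.6
finger_force: 1.6
```

Emit:
jog_arm(
  deltas="0.06 0.004 0 0 0 0;0.06 0.004 0 0 0 0;0 0 0 0 0 0;0 0 0 0 0 0",
)

```text
time: 21.15
eef_pos: [0.5111, 0.0716, 0.0258]
tcp_rot: [0.999, 0.034, -0.004, -0.0]
contact_force: [-9.9, -2.4, 6.9]
opening: 0.601
finger_force: 7.6
```

Emit:
jog_arm(
  deltas="0.06 0.004 0.02 0 0 0;0.06 0.004 0.02 0 0 0;0 0 0 0 0 0;0 0 0 0 0 0;0 0 0 0 0 0",
)

```text
time: 21.78
eef_pos: [0.5111, 0.0717, 0.0258]
tcp_rot: [0.999, 0.034, -0.007, 0.0]
contact_force: [-15.6, -2.7, 9.8]
opening: 0.607
finger_force: 10.0
```

```bash
python3 - <<'E'
from h import *
c=cam('wrist'); np.savez('w6.npz',*c); s=get_state(); cv2.imwrite('pics/w6.png',cv2.resize(c[0][0:260,140:500],(800,578)))
print(s['time'],s['eef_pos'],s['tcp_rot'],s['contact_force'],s['wrist_torque'],s['finger_force'],s['dq'].round(3))
o=np.array([.5354,.0765]);a=np.radians(3.9);J=np.array([[np.cos(a),np.sin(a)],[-np.sin(a),np.cos(a)]])
print('tcp jig',J@(s['eef_pos'][:2]-o)*1000)
m=(cv2.cvtColor(c[0],cv2.COLOR_BGR2GRAY)>225).astype(np.uint8)
for k in cv2.findContours(m,0,1)[0]:
    if cv2.contourArea(k)>300:
        for z in(.028,.07): 
            W=((ray(k.reshape(-1,2),c,z)[:,:2]-o)@J.T*1000).astype(np.float32); print(cv2.boundingRect(k),z,cv2.minAreaRect(W))
E
```

```text
21.825 [0.51113546 0.07164313 0.02585871] [ 9.99399007e-01  3.38663717e-02 -7.39518271e-03  6.57146193e-05] [-15.32184629  -2.70675204   9.52514213] [-0.5980435   2.28112497 -0.26140477] 10.004046488902532 [-0.     0.     0.    -0.001 -0.     0.001]
tcp jig [-24.53868708  -3.19525925]
(183, 93, 273, 156) 0.028 ((21.92477798461914, -3.150115966796875), (108.18688201904297, 67.89166259765625), 89.90990447998047)
(183, 93, 273, 156) 0.07 ((31.584144592285156, -3.147624969482422), (70.51676940917969, 44.252132415771484), 89.909912109375)
(421, 4, 153, 75) 0.028 ((73.88321685791016, -69.35891723632812), (53.13855743408203, 24.97252655029297), 89.98739624023438)
(421, 4, 153, 75) 0.07 ((65.450927734375, -46.30287170410156), (34.635982513427734, 16.277225494384766), 89.98739624023438)
(424, 4, 38, 55) 0.028 ((77.42976379394531, -48.96322250366211), (12.058845520019531, 17.874130249023438), 89.99700164794922)
(424, 4, 38, 55) 0.07 ((67.76258850097656, -33.00886535644531), (7.860018730163574, 11.650449752807617), 89.99723052978516)
```

View pics/w6.png

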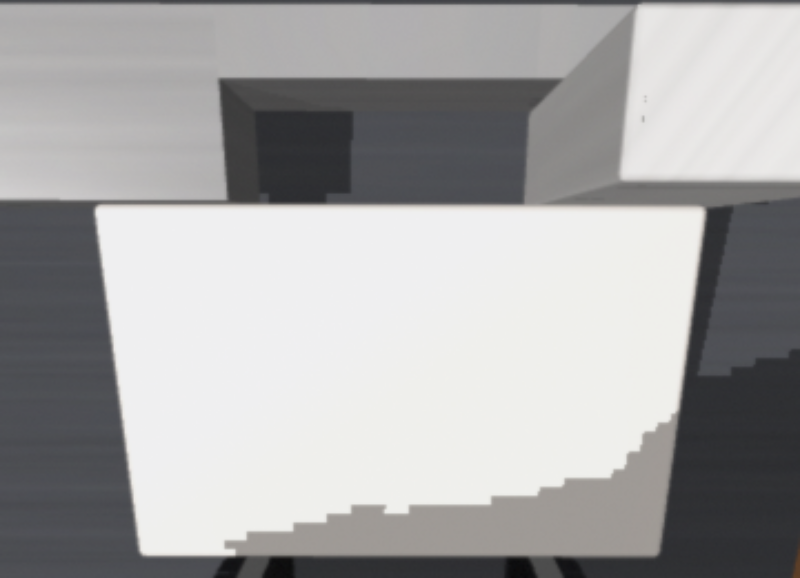

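The picture shows the tile flush and square: centre at jig x 21.9 mm (22 expected), yaw error 0.1°. The spacer is upright against the stop and touching the tile, and the push is a steady 15 N. Handing in.

```bash
python3 -c "
from plant import ctrl; print(ctrl.sign_off())"
```

```text
the job is handed in; nothing more can be done
None
```

The job is handed in: the thick spacer stands upright in the gap at the set-back end, and the gripper is holding the tile flush and square against the proud block and spacer with about 15 N; the sign-off call returned no verdict.

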